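Free the air valve and set its lever to the pointer

TASK

The nickel key ring hanging on the brass cup hook marks the air valve as shut off: first lift it up and off the hook and leave it lying in the wooden tray. Then, without gripping the lever, push the valve's blue lever gently round until it lines up with the red pointer on the quadrant, and leave it there. Do not shift the pointer or the other things on the bench.

Things in the scene. Friction and masses are not known exactly. Their poses are not given: they have to be found in the camera images.
- valve: brass air valve on a fixed green base, 100 x 90 mm. Origin on the bench below the lever's vertical axis. Shut, the lever points along the valve's -x (towards the robot); it opens towards its +y (clockwise from above). White quadrant plate with ticks every 15 deg under the lever's end: radius 115 to 155 mm, top at z 76 mm. Copper pipe along +x to 175 mm, below z 60 mm
- lever (a joint): valve lever angle, rad: 0 shut (pointing along the valve's -x), 1.571 fully open (along the valve's +y), stops at both. A stiff hinge that stays where it is left: about 0.25 N m (3 N at 90 mm from the axis) moves it. It starts shut or a little open
- lever_tip (a point): end of the lever, on its top face, 120 mm from the axis, 110 mm above the bench. The lever is a level bar from the axis to here; its outer 65 mm is a blue sleeve 18 mm wide, from 94 to 110 mm above the bench, with a white line on top. x axis: from the tip to the valve axis
- pointer (a joint): angle of the red set pointer, rad, on the same axis and scale as the lever: when joint lever equals this, the lever lines up with the pointer. A stiff clip, not to be moved
- pointer_tip (a point): inner tip of the red pointer clip, 125 mm from the valve axis, 84 mm above the bench. The clip is 10 mm wide, sits on the quadrant plate's rim from 125 to 163 mm from the axis, top at 86 mm (the lever passes inside and above it). x axis runs towards the valve axis
- ring: nickel key ring with a red tag fixed stiffly below it (one rigid piece, about 90 g), hanging freely on the hook. Origin: the ring's centre; ring in its own y-z plane, z up as it hangs. Wire 6 mm, 61 mm wide outside along y, opening 49 mm; ring top 31 mm above the origin; tag 30 mm wide, 4 mm thick, bent 20 deg to -x, foot 58 mm below the origin; it topples if stood up
- hook_seat (a point): top of the brass cup hook's wire (6 mm) where the ring rests, 168 mm above the bench. Axes of the fixed wooden stand (base 110 x 90 x 16 mm): the hook points to -x; the post (top at 180 mm) is 77 mm away in +x. The upturned end is 14 mm out in -x, rising to 183 mm: raise the ring 18 to 40 mm, then move it over 30 mm along -x to free it
- tray: shallow open wooden tray, fixed, 220 mm (x) by 200 mm (y) by 30 mm high outside, walls and floor 5 mm thick; origin under its centre. Hook and tray stand one on each side of the valve, either way round
- key_a: an ornate brass wardrobe key 100 mm long, lying flat, 8 mm thick. Bystander, to be left where it is
- key_b: an ornate brass wardrobe key 120 mm long, lying flat, 8 mm thick, at the back left. Bystander, to be left where it is
- padlock: brass padlock lying flat, 50 x 45 mm body, 24 mm high. Bystander, to be left where it is
- bell: bronze counter bell, 80 mm across, 58 mm high. Bystander, to be left where it is
- mallet: beechwood mallet lying on the bench, head 64 mm across and 100 mm long, handle about 190 mm long running from the head along its -x; origin under the middle of the head. Bystander, to be left where it is
- oil_can: yellow can, 56 mm across, 130 mm high, standing at the back right. Bystander, to be left where it is
Mind the look-alikes: they are no part of the job. What is shaped like the ring but orange or pink is not meant.

How it is judged:
On the way, in this order (a step that is already met when the one before it is completed fails the run):
1. the ring is off the hook, released and lying at rest in the tray (x of ring in the frame of tray between -0.1 and 0.1 m and y of ring in the frame of tray between -0.09 and 0.09 m and z of ring in the frame of tray below 0.05 m and linear speed of ring below 0.05 m/s and contact force between the fingers and ring below 0.1 N), for 0.2 s.
2. the lever lines up with the red pointer (angle between the x axis of lever_tip and the x axis of pointer_tip, either way round below 0.087 rad and velocity of joint lever between -0.05 and 0.05 rad/s), for 0.2 s.
At the end, for the whole second after the job is handed in: The ring lies inside the tray (its centre within 100 mm along x and 90 mm along y of the tray's centre and less than 50 mm above the bench), released and still; the lever is still and within 5 degrees (0.087 rad) of the red pointer (all of step 1 and all of step 2); the robot touches nothing.
It fails at once if the lever is moved (20 mm at its tip) while the ring still hangs on the hook (distance of lever_tip from where it was at the start of the episode above 0.02 m and distance between ring and hook_seat below 0.04 m).
It fails at once if the lever is gripped or forced (fingers press on it with more than 18 N) (contact force between the fingers and valve above 18 N).
It fails at once if the red pointer is shifted by more than 8 mm (distance of pointer_tip from where it was at the start of the episode above 0.008 m).
It fails at once if a bystander (key, padlock, bell, mallet or can) is shifted by more than 30 mm (distance of any of key_a, key_b, padlock, bell, mallet, oil_can from where it was at the start of the episode above 0.03 m).
It also fails if it takes over 64 s, if anything falls off the work surface, if the arm or the gripper's body presses on something with over 40 N, if the wrist force passes 120 N, or if a joint passes its speed limit or range.

ROBOT

A 6-joint arm with a two-finger parallel gripper is mounted at the origin on the work surface. World frame = base frame: x ahead of the robot, y to its left, z up, the work surface at z = 0. Lengths are in m, angles in rad, forces in N, time in s.
With the tool pointing down it reaches from about 0.375 to 0.9 m from the base axis. Payload 3.1 kg.
Tool frame: the origin (TCP) lies on the centre line of the jaws, within the pads' length; the fingertips stand 19 mm ahead of it and the grasp point (between the pads) is the TCP; z points along the fingers, y is the line along which they close (so a half turn about z gives the same grasp; the last joint's range is limited). The gripper opens to 85 mm and grips with 20 to 120 N. Pads are 22 mm wide; open, the fingers measure 114 mm over their backs; the gripper's body (76 mm by 85 mm) begins 54 mm behind the grasp point. The pads swing forward as they close: fully open they stand 13 mm farther back than shut.
Start: joints at [-1.312, 0.527, 1.433, -0, 1.181, -0.178], TCP at [0.264, -0.566, 0.25] pointing down, gripper open.
Joint ranges: [-3.08, 3.08], [-0.75, 2.2], [0.22, 2.44], [-1.43, 4.57], [0, 2.65], [-2.85, 2.85]. Speed limits (rad/s): [2.79, 2.79, 3.14, 3.14, 3.14, 3.14].

INTERFACE

Orientations are given as a unit quaternion [x, y, z, w].
In Python, from station import manip, cams, sign_off gives the robot as it stands.
- The arm moves only by the tool carry_out, never from a script. Its argument "targets" is a list that holds one entry, the list of rows, each a list of 7 numbers: the shift along the tool's x, y, z in cm, then the turn, a rotation vector about the tool's x, y, z in degrees, then the finger opening in cm, from 0 to 8.54. A call has 1 to 12 rows; each row is the pose to reach, as a shift and turn from the pose commanded when the call began, along the tool's axes at that moment; what a row does not reach only later rows make up. A row lasts 1/12 s, in which the tool goes at most 41.7 mm and 7.16 degrees, less where a joint would pass 70% of its speed; a pose out of reach is approached as far as the arm can. A call with a gripper value outside its range is refused whole. The fingers move at their own pace and stop on an object; "force" is the grip in N (left out, the last holds). Time passes only in rows, so rows that repeat a pose let the fingers close. It gives the time, the measured TCP pose, the force, the opening and the grip force at its end, in the units of the state.
- manip.sense(): the state, without advancing time (a new reading comes with each control period).
- cams.snapshot(name): name is "scene" or "side" or "wrist"; returns the picture (384x512x3 uint8, red, green, blue); there is no depth.
- cams.camera_info(name): a dict with "K" (3x3 intrinsics, pixels), "T" (4x4, takes a point from camera to world coordinates). Camera axes: x right, y down, z forward; pixel columns grow to the right and rows downward; lengths in m; the calibration is good to about 2 mm. A picture is of the moment at which its call begins: read the wrist's pose just before it. camera_info takes no time and is no camera call; for the wrist camera it gives the pose at the moment of the call.
- sign_off(): hands the job in; it is judged then, once.
The state is a dict: "t": time; "q": joint angles; "qd": joint speeds; "tau": joint torques, N m; "tcp_pos": TCP position; "tool_rot": TCP orientation; "force": force on the tool from outside, world axes, zero at the start; "ft_torque": the same for the moment, N m; "finger_gap": opening from 0.0 (shut) to 1.0 (fully open); "gripper_force": force on a finger pad.
Only numpy, scipy, OpenCV 4.12 (cv2) and the standard library are available. Lean on these libraries where they do the work, as an engineer would, in place of code of your own. Each camera call takes 0.05 s, during which the arm holds its last target. There are 200 camera calls.

## Working session

There is one attempt and no reset: what is moved stays moved. The work goes in short steps, Python scripts to look and compute and a tool call to move; the robot and the scene stay as the last step left them, time stands still between calls to the robot, and variables do not carry over. Pictures are saved under pics/ and viewed, at most 10 in all, crops included, and the job is handed in when it is done.

Besides the shell and the picture viewer there is one more tool, called after "Request:" as name(argument=value, ...) on one line, values as JSON. carry_out: Moves the arm, as the interface text tells. Its arguments: {"type":"object","properties":{"targets":{"type":"array"},"force":{"type":"number"}},"required":["targets"]}

```bash
mkdir -p pics; ls
python3 - <<'E'
from station import manip, cams
import cv2, numpy as np
s=manip.sense(); print(s['t'],s['tcp_pos'],s['tool_rot'])
for n in ("scene","side"):
    im=cams.snapshot(n); cv2.imwrite(f"pics/{n}0.png",im[:,:,::-1])
    c=cams.camera_info(n); print(n,np.round(c["K"],1).tolist(),np.round(c["T"],3).tolist())
E
```

```text
pics
0.0 [ 0.26425426 -0.56564752  0.24932182] [ 9.76244048e-01  2.16671115e-01 -4.41513165e-05 -1.08879789e-03]
scene [[366.6, 0.0, 254.1], [0.0, 366.6, 188.9], [0.0, 0.0, 1.0]] [[0.51, 0.468, -0.722, 1.304], [0.86, -0.278, 0.428, -0.435], [-0.001, -0.839, -0.544, 0.672], [0.0, 0.0, 0.0, 1.0]]
side [[445.5, 0.0, 250.6], [0.0, 445.5, 190.6], [0.0, 0.0, 1.0]] [[-0.881, -0.346, 0.323, 0.191], [-0.473, 0.663, -0.58, 0.696], [-0.014, -0.664, -0.748, 1.004], [0.0, 0.0, 0.0, 1.0]]
```

View pics/scene0.png

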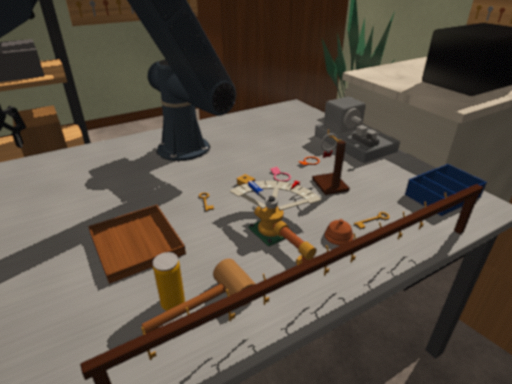

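View pics/side0.png

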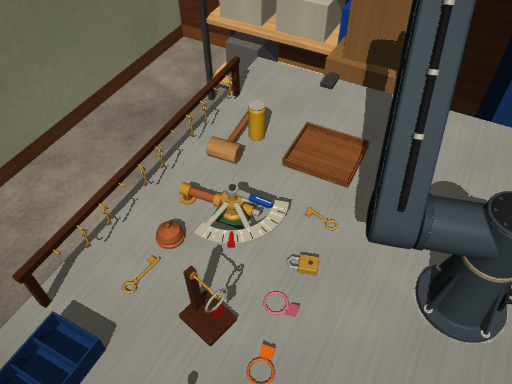

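The scene view looks back at the robot, with the tray at (137,242), valve at (268,215) and hook stand at (333,165). The side view has the tray at (325,153), lever at (262,202), pointer at (231,240) and ring at about (215,298). I'll zoom in on the hook and valve.

```bash
cat > h.py <<'E'
import numpy as np, cv2
from station import manip, cams
def ray(c,p):
    K,T=np.array(c["K"]),np.array(c["T"]); d=T[:3,:3]@np.linalg.solve(K,[p[0],p[1],1.]); return T[:3,3],d/np.linalg.norm(d)
def plane(c,p,z):
    o,d=ray(c,p); return o+d*(z-o[2])/d[2]
def tri(*cp):
    A=np.zeros((3,3));b=np.zeros(3);R=[ray(c,p) for c,p in cp]
    for o,d in R: M=np.eye(3)-np.outer(d,d);A+=M;b+=M@o
    x=np.linalg.solve(A,b); return x,[round(1e3*np.linalg.norm(np.cross(x-o,d)),1) for o,d in R]
def proj(c,X):
    K,T=np.array(c["K"]),np.array(c["T"]); q=K@(T[:3,:3].T@(np.array(X)-T[:3,3])); return q[:2]/q[2]
E
python3 - <<'E'
import cv2,numpy as np
a=cv2.imread('pics/side0.png');b=cv2.imread('pics/scene0.png')
z=lambda i,x,y,w,h,s:cv2.resize(i[y:y+h,x:x+w],None,fx=s,fy=s,interpolation=cv2.INTER_CUBIC)
A=z(a,170,170,130,190,3); B=z(b,225,120,130,150,3)   # 390x570, 390x450
o=np.zeros((570,790,3),np.uint8); o[:570,:390]=A; o[:450,400:790]=B
cv2.imwrite('pics/crop1.png',o)
E
```

```text
(no output)
```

View pics/crop1.png

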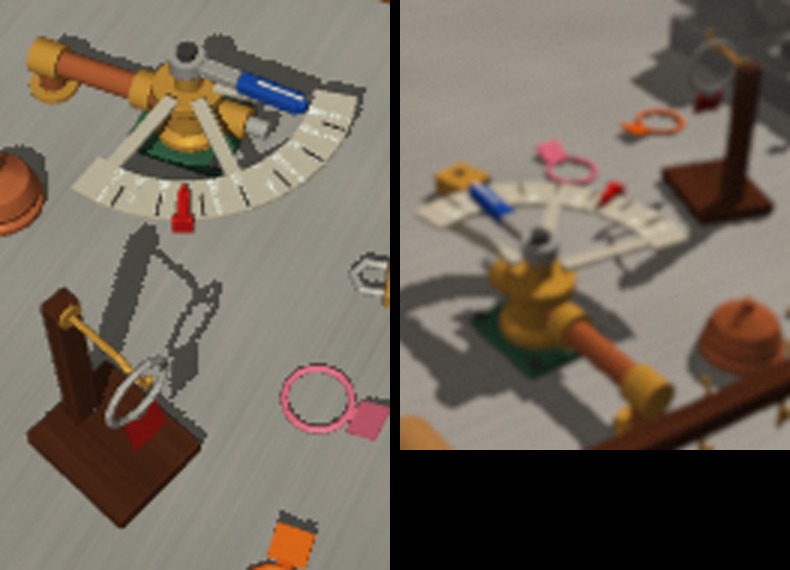

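The crop shows the ring hanging edge-on near the hook end, centred at side (215,300) and scene (329,142), with the red tag below it. The lever is at its shut end, and the red pointer is mid-quadrant at side (231,235) and scene (294,184). Next I'll triangulate.

Run:
```python
from h import *
S,C=cams.camera_info("side"),cams.camera_info("scene")
c1=lambda x,y:(x/3+170-.33,y/3+170-.33); c2=lambda x,y:((x-400)/3+225-.33,y/3+120-.33)
for n,a,b in [("posttop",(62,300),(748,66)),("ring",(136,390),(712,67)),("tag",(144,426),(709,101)),("axis",(186,48),(540,240)),
  ("levtip",(306,102),(474,190)),("ptip",(184,186),(602,201)),("hookroot",(70,316),(738,62))]:
    X,e=tri((S,c1(*a)),(C,c2(*b))); print(n,np.round(X,3),e)
# stand base corners (z=.016) in side, and base corners in scene
for p in [(30,435),(122,525),(200,445)]: print("base side",np.round(plane(S,c1(*p),.016 if p[1]<440 else 0.016),3))
for p in [(664,180),(705,215),(770,206)]: print("base scene",np.round(plane(C,c2(*p),.016),3))
for p in [(310,124),(368,152),(346,184),(283,155)]: print("tray side",np.round(plane(S,p,.03),3))
for p in [(90,234),(153,207),(184,246),(108,278)]: print("tray scene",np.round(plane(C,p,.03),3))
im=cams.snapshot("side"); h=cv2.cvtColor(im,cv2.COLOR_RGB2HSV)
for n,lo,hi,z,bx in [("blue",(105,150,60),(130,255,255),.11,(230,180,60,40)),("red",(0,200,100),(8,255,255),.085,(222,228,20,22))]:
    m=cv2.inRange(h,lo,hi); k=np.zeros_like(m); x,y,w,hh=bx; k[y:y+hh,x:x+w]=1; m*=k
    ys,xs=np.nonzero(m); P=np.array([plane(S,p,z)[:2] for p in zip(xs,ys)],np.float32)
    print(n,len(xs),P.mean(0),cv2.minAreaRect(P))
```

```text
posttop [0.556 0.317 0.179] [np.float64(1.6), np.float64(1.6)]
ring [0.484 0.337 0.143] [np.float64(0.6), np.float64(0.6)]
tag [0.48  0.341 0.098] [np.float64(1.7), np.float64(1.7)]
axis [0.631 0.015 0.113] [np.float64(2.2), np.float64(2.2)]
levtip [0.511 0.015 0.102] [np.float64(3.4), np.float64(3.4)]
ptip [0.568 0.13  0.083] [np.float64(2.1), np.float64(2.1)]
hookroot [0.542 0.321 0.176] [np.float64(2.3), np.float64(2.3)]
base side [0.581 0.356 0.016]
base side [0.477 0.384 0.016]
base side [0.457 0.3   0.016]
base scene [0.487 0.282 0.016]
base scene [0.567 0.274 0.016]
base scene [0.59  0.347 0.016]
tray side [ 0.576 -0.416  0.03 ]
tray side [ 0.361 -0.374  0.03 ]
tray side [ 0.374 -0.213  0.03 ]
tray side [ 0.592 -0.238  0.03 ]
tray scene [ 0.419 -0.427  0.03 ]
tray scene [ 0.384 -0.241  0.03 ]
tray scene [ 0.594 -0.226  0.03 ]
tray scene [ 0.608 -0.42   0.03 ]
blue 143 [0.5390765  0.02307991] ((0.5375366806983948, 0.021762795746326447), (0.0671243816614151, 0.02428102120757103), 1.1791255474090576)
red 60 [0.5530684  0.15406635] ((0.5558110475540161, 0.1499149203300476), (0.012523384764790535, 0.04320107400417328), 29.743896484375)
```

```bash
cat >> h.py <<'E'
from scipy.spatial.transform import Rotation as Ro
def down(yaw): # tool pointing down, tool x at yaw deg in world
    y=np.radians(yaw); c,s=np.cos(y),np.sin(y); return Ro.from_matrix([[c,s,0],[s,-c,0],[0,0,-1]])
def go(p,R,p0=None,R0=None):
    s=manip.sense(); p0=s['tcp_pos'] if p0 is None else p0; R0=Ro.from_quat(s['tool_rot']) if R0 is None else R0
    return np.round(np.r_[R0.inv().apply(np.array(p)-p0)*100,(R0.inv()*R).as_rotvec(degrees=True)],2).tolist()
E
python3 - <<'E'
from h import *
S,C=cams.camera_info("side"),cams.camera_info("scene")
P=[tri((S,a),(C,b)) for a,b in zip([(310,124),(368,152),(346,184),(283,155)],[(108,278),(90,234),(153,207),(184,246)])]
# tray corners: pair side far-right etc. by position
Q=[tri((S,a),(C,b)) for a,b in [((310,124),(108,278)),((368,152),(90,234)),((346,184),(153,207)),((283,155),(184,246))]]
for X,e in Q: print(np.round(X,3),e)
print(np.mean([q[0] for q in Q],0))
R0=Ro.from_quat(manip.sense()['tool_rot']); 
print(R0.as_matrix().round(3).tolist())
print(go([.48,-.1,.42],down(50)),go([.46,.2,.42],down(75)))
E
```

```text
[ 0.584 -0.424  0.015] [np.float64(6.6), np.float64(6.6)]
[ 0.367 -0.424 -0.011] [np.float64(3.5), np.float64(3.5)]
[ 0.374 -0.234  0.017] [np.float64(7.2), np.float64(7.2)]
[ 0.593 -0.23   0.033] [np.float64(4.9), np.float64(4.9)]
[ 0.47943183 -0.32787264  0.01348315]
[[0.906, 0.423, -0.0], [0.423, -0.906, 0.002], [0.0, -0.002, -1.0]]
[39.25, -33.11, -16.98, -0.09, -0.04, -24.98] [50.13, -61.14, -16.93, -0.08, -0.06, -49.98]
```

Request:
carry_out(targets=[[[4,-3,-4,0,0,0,6],[8,-6,-8,0,0,-5,6],[12,-9,-12,0,0,-10,6],[16,-12,-16,0,0,-15,6],[20,-15,-17,0,0,-20,6],[23,-18,-17,0,0,-25,6],[26,-21,-17,0,0,-25,6],[29,-24,-17,0,0,-25,6],[32,-27,-17,0,0,-25,6],[35,-30,-17,0,0,-25,6],[38,-33,-17,0,0,-25,6],[39,-33,-17,0,0,-25,6]]])

```text
t: 1.15
tcp_pos: [0.4537, -0.1526, 0.4177]
tool_rot: [0.906, 0.423, -0.0, -0.0]
force: [0.9, 0.2, -0.3]
finger_gap: 0.703
gripper_force: 0.0
```

Run:
```python
from h import *
s=manip.sense(); print(s['t'],s['tcp_pos'],s['finger_gap'])
c=cams.camera_info("wrist"); im=cams.snapshot("wrist"); cv2.imwrite("pics/w1.png",im[:,:,::-1]); np.save("w1.npy",im)
import pickle; pickle.dump(c,open("w1.pkl","wb")); print(np.round(c["K"],1).tolist(),np.round(c["T"],3).tolist())
print(go([.47,.2,.42],down(75)))
```

```text
1.15 [ 0.45373717 -0.15261675  0.41772944] 0.7026622856905633
[[332.2, 0.0, 256.4], [0.0, 332.2, 189.8], [0.0, 0.0, 1.0]] [[0.766, -0.608, -0.209, 0.507], [-0.643, -0.725, -0.249, -0.089], [-0.001, 0.325, -0.946, 0.542], [0.0, 0.0, 0.0, 1.0]]
[27.5, -20.96, 0.06, 0.01, -0.45, -24.58]
```

View pics/w1.png

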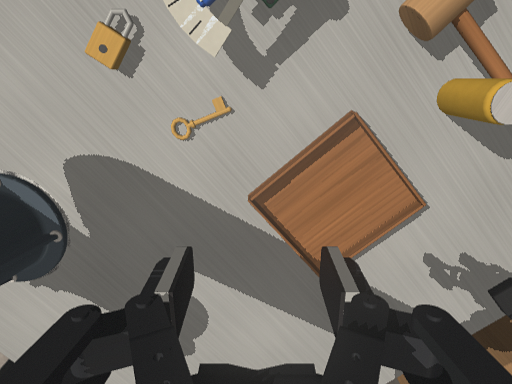

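The wrist view shows the tray with rim corners at (352,112), (249,198), (426,205) and about (322,278). The padlock and key are clear of it. Next I'll move above the hook area.

Request:
carry_out(targets=[[[3,-2,0,0,0,-5,6],[6,-4.5,0,0,0,-10,6],[9,-7,0,0,0,-15,6],[12,-9,0,0,0,-20,6],[15,-11,0,0,0,-25,6],[18,-13,0,0,0,-25,6],[21,-15,0,0,0,-25,6],[23,-17,0,0,0,-25,6],[25,-19,0,0,0,-25,6],[26,-20,0,0,0,-25,6],[26,-20,0,0,0,-25,6],[26,-20,0,0,0,-25,6]]])

```text
t: 2.2
tcp_pos: [0.4674, 0.1731, 0.4172]
tool_rot: [0.793, 0.61, -0.0, 0.0]
force: [0.2, -0.4, -0.4]
finger_gap: 0.7
gripper_force: 0.0
```

Run:
```python
from h import *
import pickle
c1=pickle.load(open("w1.pkl","rb"))
P=[plane(c1,p,.03) for p in [(352,112),(249,198),(426,205),(322,278)]]
print(np.round(P,3).tolist(), (P[1]+P[2])/2)
s=manip.sense(); print(s['t'],s['tcp_pos'],s['tool_rot'])
c=cams.camera_info("wrist"); im=cams.snapshot("wrist"); cv2.imwrite("pics/w2.png",im[:,:,::-1]); np.save("w2.npy",im)
pickle.dump(c,open("w2.pkl","wb"))
```

```text
[[0.584, -0.221, 0.03], [0.375, -0.226, 0.03], [0.591, -0.424, 0.03], [0.376, -0.427, 0.03]] [ 0.48329129 -0.32512451  0.03      ]
2.2 [0.4674333  0.17312091 0.41717083] [ 7.92628092e-01  6.09705227e-01 -4.85407514e-04  9.15162274e-05]
```

View pics/w2.png

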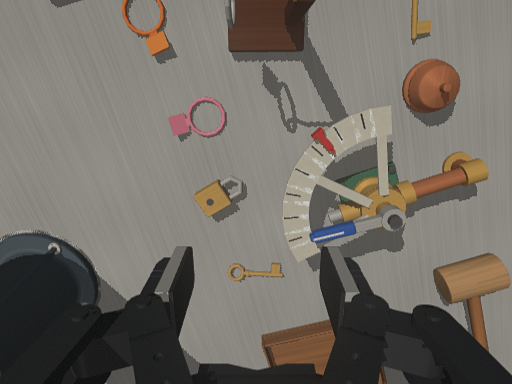

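The wrist view shows the valve clearly: hub at (394,220), blue lever at (333,232), red pointer at (323,140). The ring is out of view at the top, so I'll move 10 cm further.

Request:
carry_out(targets=[[[3,0,0,0,0,0,6],[6,0,0,0,0,0,6],[9,0,0,0,0,0,6],[11,0,0,0,0,0,6],[11,0,0,0,0,0,6],[11,0,0,0,0,0,6]]])

```text
t: 2.75
tcp_pos: [0.4966, 0.2784, 0.417]
tool_rot: [0.793, 0.609, -0.001, 0.0]
force: [0.4, -0.2, 0.2]
finger_gap: 0.704
gripper_force: 0.0
```

Run:
```python
from h import *
import pickle
s=manip.sense(); print(s['t'],s['tcp_pos'],s['tool_rot'])
c=cams.camera_info("wrist"); im=cams.snapshot("wrist"); np.save("w3.npy",im)
pickle.dump(c,open("w3.pkl","wb"))
print(proj(c,[.484,.337,.143]),proj(c,[.556,.317,.18]))
u,v=proj(c,[.49,.337,.143]).astype(int)
x0,y0=max(u-100,0),max(v-80,0); print(x0,y0)
cv2.imwrite("pics/w3.png",cv2.resize(im[y0:y0+150,x0:x0+200,::-1],None,fx=4,fy=4,interpolation=cv2.INTER_CUBIC))
# valve from w2
c2=pickle.load(open("w2.pkl","rb")); h=cv2.cvtColor(np.load("w2.npy"),cv2.COLOR_RGB2HSV)
for n,lo,hi,z,bx in [("blue",(105,120,50),(130,255,255),.11,(300,210,80,40)),("red",(0,170,80),(8,255,255),.086,(305,122,35,40))]:
    m=cv2.inRange(h,lo,hi); k=np.zeros_like(m); x,y,w,hh=bx; k[y:y+hh,x:x+w]=1; m*=k
    ys,xs=np.nonzero(m); P=np.array([plane(c2,p,z)[:2] for p in zip(xs,ys)],np.float32)
    print(n,len(xs),P.mean(0),cv2.minAreaRect(P))
print("hub",plane(c2,(394,220),.113))
```

```text
2.75 [0.49658446 0.27836161 0.41695162] [ 7.93283779e-01  6.08851618e-01 -7.19832222e-04  1.87571332e-04]
[233.72264756 102.61641667] [302.15214775 106.04450257]
138 21
blue 452 [0.5411294  0.02180661] ((0.5384335517883301, 0.02077029086649418), (0.06478797644376755, 0.02081971801817417), 0.3113956153392792)
red 154 [0.55536383 0.14901753] ((0.5571394562721252, 0.14737319946289062), (0.015028254128992558, 0.039507485926151276), 32.03245162963867)
hub [0.62554353 0.01855435 0.113     ]
```

View pics/w3.png

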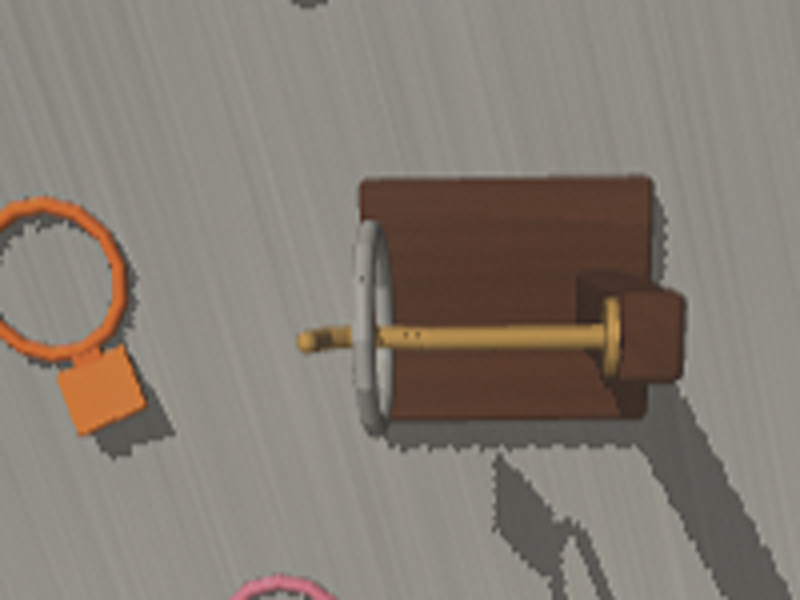

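The crop shows the ring edge-on, extending from (370,222) to (376,435). Its plane is square to the hook wire, and the tool's closing direction is parallel to the wire.

Run:
```python
from h import *
import pickle
c=pickle.load(open("w3.pkl","rb")); C=cams.camera_info("scene"); S=cams.camera_info("side")
f=lambda x,y:(138+x/4-.4,21+y/4-.4)
a,b=plane(c,f(370,222),.143),plane(c,f(377,435),.143); print(a,b,(a+b)/2,np.linalg.norm(a-b),np.degrees(np.arctan2(*(a-b)[1::-1])))
print("ring tri",tri((c,f(374,328)),(S,(215,299.7)),(C,(328.7,142))))
print("hook dir",[plane(c,f(*p),.17) for p in [(400,336),(605,335),(305,341)]])
t=(a+b)/2; ydir=(a-b)/61e-3; ydir/=np.linalg.norm(ydir)
g=(a+b)/2-ydir*.0275; print(g)
for z in (.27,.155,.150): print(z,go([g[0],g[1],z],down(75)))
```

```text
[0.48819761 0.36603856 0.143     ] [0.47318641 0.30790147 0.143     ] [0.48069201 0.33697002 0.143     ] 0.060043788350787636 75.52224583762433
ring tri (array([0.48252967, 0.33735105, 0.14294245]), [np.float64(1.5), np.float64(1.2), np.float64(1.2)])
hook dir [array([0.48976543, 0.33541586, 0.17      ]), array([0.54351705, 0.32130533, 0.17      ]), array([0.46448368, 0.34081526, 0.17      ])]
[0.4738169  0.31034328 0.143     ]
0.27 [2.58, -3.01, 14.71, -0.04, 0.08, -0.03]
0.155 [2.59, -3.0, 26.21, -0.04, 0.08, -0.03]
0.15 [2.6, -3.0, 26.71, -0.04, 0.08, -0.03]
```

Request:
carry_out(targets=[[[1,-1,3,0,0,0,5],[2.5,-3,6,0,0,0,5],[2.5,-3,9,0,0,0,5],[2.5,-3,12,0,0,0,5],[2.5,-3,15,0,0,0,5],[2.5,-3,17.5,0,0,0,5],[2.5,-3,20,0,0,0,5],[2.5,-3,22,0,0,0,5],[2.5,-3,24,0,0,0,5],[2.5,-3,25.5,0,0,0,5],[2.5,-3,26.5,0,0,0,5],[2.5,-3,26.5,0,0,0,5]]])

```text
t: 3.8
tcp_pos: [0.4727, 0.3091, 0.1508]
tool_rot: [0.794, 0.608, -0.002, -0.0]
force: [-1.0, -0.1, 0.5]
finger_gap: 0.585
gripper_force: 0.0
```

Request:
carry_out(targets=[[[0,0,0,0,0,0,4],[0,0,0,0,0,0,3],[0,0,0,0,0,0,2],[0,0,0,0,0,0,1],[0,0,0,0,0,0,0],[0,0,0,0,0,0,0],[0,0,0,0,0,0,0],[0,0,0,0,0,0,0]]], force=40)

```text
t: 4.47
tcp_pos: [0.4739, 0.3113, 0.1532]
tool_rot: [0.793, 0.609, 0.001, 0.0]
force: [-1.2, 0.6, 5.1]
finger_gap: 0.052
gripper_force: 39.3
```

Run:
```python
from h import *
s=manip.sense(); print(s['t'],s['tcp_pos'],s['finger_gap'],s['gripper_force'],s['force'])
im=cams.snapshot("side"); a=im[220:370,130:330,::-1]
im=cams.snapshot("scene"); b=im[80:230,250:450,::-1]
cv2.imwrite("pics/g1.png",cv2.resize(np.hstack([a,b]),None,fx=2,fy=2,interpolation=cv2.INTER_CUBIC))
```

```text
4.4667 [0.47387355 0.31134893 0.15321837] 0.05243465989430283 39.2754409275949 [-1.18779093  0.60768974  5.08563272]
```

View pics/g1.png

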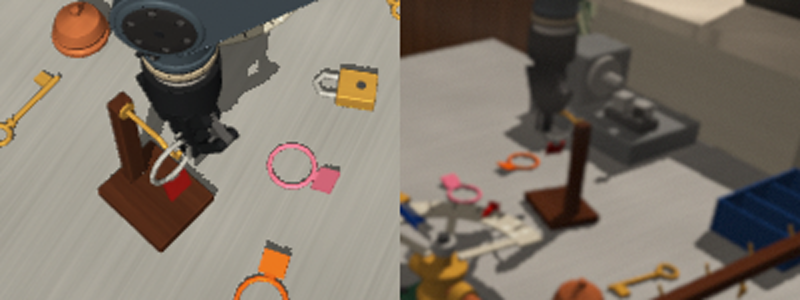

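The side view shows the fingers closed on the ring's near side at (190,150), with the hook wire clear of them. I'll lift 27 mm, then move out along the hook's -x, which is tool -y.

Request:
carry_out(targets=[[[0,0,-0.5,0,0,0,0],[0,0,-1,0,0,0,0],[0,0,-1.5,0,0,0,0],[0,0,-2,0,0,0,0],[0,0,-2.5,0,0,0,0],[0,0,-2.8,0,0,0,0],[0,0,-2.8,0,0,0,0],[0,0,-2.8,0,0,0,0]]], force=60)

```text
t: 5.23
tcp_pos: [0.4737, 0.3111, 0.1808]
tool_rot: [0.793, 0.609, 0.0, 0.0]
force: [0.5, 0.7, -1.8]
finger_gap: 0.049
gripper_force: 58.5
```

Run:
```python
from h import *
s=manip.sense(); print(s['t'],s['tcp_pos'],s['finger_gap'],s['gripper_force'],s['force'],s['ft_torque'])
im=cams.snapshot("side"); a=im[240:340,160:290,::-1]
im=cams.snapshot("scene"); b=im[100:200,270:400,::-1]
cv2.imwrite("pics/g2.png",cv2.resize(np.hstack([a,b]),None,fx=3,fy=3,interpolation=cv2.INTER_CUBIC))
```

```text
5.2333 [0.47366225 0.31107569 0.18077819] 0.04933111327759146 58.469492867589 [ 0.51951419  0.6672455  -1.81883793] [-0.01861023 -0.05452363 -0.00164723]
```

View pics/g2.png

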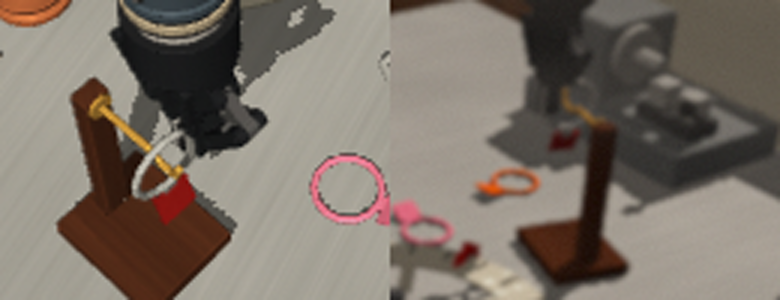

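The ring is up, and the hook now passes lower through its opening. I'll move it out along -x.

Request:
carry_out(targets=[[[0,-0.7,0,0,0,0,0],[0,-1.4,0,0,0,0,0],[0,-2.1,0,0,0,0,0],[0,-2.8,0,0,0,0,0],[0,-3.5,0,0,0,0,0],[0,-4.2,0,0,0,0,0],[0,-5,0,0,0,0,0],[0,-5,0,0,0,0,0]]])

```text
t: 6.0
tcp_pos: [0.423, 0.3241, 0.1804]
tool_rot: [0.793, 0.609, -0.001, -0.0]
force: [0.3, -0.3, -1.9]
finger_gap: 0.05
gripper_force: 58.5
```

Request:
carry_out(targets=[[[0,-0.5,-2,0,0,0,0],[0,-0.5,-4,0,0,0,0],[0,-0.5,-6,0,0,0,0],[0,-0.5,-8,0,0,0,0],[0,-0.5,-10,0,0,0,0],[0,-0.5,-12,0,0,0,0],[0,-0.5,-12,0,0,0,0]]])

```text
t: 6.58
tcp_pos: [0.4227, 0.3264, 0.3047]
tool_rot: [0.793, 0.609, 0.005, 0.001]
force: [1.4, 0.1, -0.8]
finger_gap: 0.046
gripper_force: 58.6
```

Run:
```python
from h import *
s=manip.sense(); print(s['t'],s['tcp_pos'],s['finger_gap'],s['gripper_force'],s['force'],s['ft_torque'])
for n in ("side","scene"):
    im=cams.snapshot(n); c=cams.camera_info(n); u,v=proj(c,s['tcp_pos']).astype(int)
    h=cv2.cvtColor(im,cv2.COLOR_RGB2HSV); m=cv2.inRange(h,(0,150,50),(8,255,255))
    k,l,st,ce=cv2.connectedComponentsWithStats(m)
    print(n,(u,v),[(ce[i].round(1).tolist(),int(st[i,4])) for i in range(1,k) if st[i,4]>15 and abs(ce[i,0]-u)<80 and abs(ce[i,1]-v)<80])
print([go(p,down(y)) for p,y in [([.5,.0,.31],75),([.48,-.325,.31],75)]])
```

```text
6.5833 [0.42270382 0.32640444 0.30465238] 0.046444649275686624 58.55820279568434 [ 1.42501839  0.06391776 -0.7511039 ] [-0.00213218  0.0161569   0.01921499]
side (np.int64(239), np.int64(266)) [([231.8, 293.4], 143)]
scene (np.int64(318), np.int64(89)) []
[[-29.38, 16.07, -0.92, 0.08, -0.06, 0.03], [-61.29, 22.54, -0.95, 0.08, -0.06, 0.03]]
```

Request:
carry_out(targets=[[[-2,1,0,0,0,0,0],[-5,2,0,0,0,0,0],[-8,3,0,0,0,0,0],[-11.5,4,0,0,0,0,0],[-15,5.5,0,0,0,0,0],[-18.5,6.5,0,0,0,0,0],[-22,8,0,0,0,0,0],[-25.5,9,0,0,0,0,0],[-29,10.5,0,0,0,0,0],[-32.5,12,0,0,0,0,0],[-36,13,0,0,0,0,0],[-39,14,0,0,0,0,0]]])

```text
t: 7.68
tcp_pos: [0.4539, -0.0897, 0.2988]
tool_rot: [0.794, 0.609, -0.001, -0.001]
force: [0.5, -0.0, -0.7]
finger_gap: 0.047
gripper_force: 58.6
```

Request:
carry_out(targets=[[[-3.5,1,0,0,0,-3,0],[-7,2.5,0,0,0,-6,0],[-10.5,4,0,0,0,-9,0],[-14,5,0,0,0,-12,0],[-17.5,6.5,0,0,0,-15,0],[-20.5,7.5,0,0,0,-15,0],[-23,8.3,0,0,0,-15,0],[-24.5,9,0,0,0,-15,0],[-24.5,9,0,0,0,-15,0],[-24.5,9,0,0,0,-15,0]]])

```text
t: 8.52
tcp_pos: [0.4777, -0.3477, 0.2982]
tool_rot: [0.708, 0.707, 0.0, -0.002]
force: [-0.2, 1.4, -0.9]
finger_gap: 0.049
gripper_force: 58.6
```

Run:
```python
from h import *
s=manip.sense(); print(s['t'],s['tcp_pos'],s['tool_rot'],s['finger_gap'],s['gripper_force'],s['q'])
R=Ro.from_euler('y',15,degrees=True)*down(90)
print(go([.479,-.352,.18],down(90)), go([.479,-.352,.18],R))
R0=Ro.from_quat(s['tool_rot']); print(R0.as_matrix().round(3))
for n in ("side","scene"):
    im=cams.snapshot(n); c=cams.camera_info(n); u,v=proj(c,s['tcp_pos']).astype(int)
    h=cv2.cvtColor(im,cv2.COLOR_RGB2HSV); m=cv2.inRange(h,(0,190,50),(6,255,255))
    k,l,st,ce=cv2.connectedComponentsWithStats(m)
    print(n,(u,v),[(ce[i].round(1).tolist(),int(st[i,4])) for i in range(1,k) if st[i,4]>10 and abs(ce[i,0]-u)<60 and abs(ce[i,1]-v)<60])
```

```text
8.5167 [ 0.47770559 -0.3476851   0.29818211] [ 7.07555854e-01  7.06654081e-01  2.16126342e-04 -2.16251403e-03] 0.04923569017293848 58.61285034567118 [-8.18288436e-01  4.31900590e-01  1.46128531e+00  3.08005556e-04
  1.25274349e+00 -8.17110087e-01]
[-0.47, 0.16, 11.82, -0.16, -0.19, -0.07] [-0.47, 0.16, 11.82, 14.84, -0.2, -0.05]
[[ 0.001  1.    -0.003]
 [ 1.    -0.001  0.003]
 [ 0.003 -0.003 -1.   ]]
side (np.int64(341), np.int64(73)) [([336.7, 95.9], 44)]
scene (np.int64(102), np.int64(146)) []
```

Request:
carry_out(targets=[[[-0.2,0.1,3,3,0,0,0],[-0.4,0.1,6,6,0,0,0],[-0.4,0.1,9,9,0,0,0],[-0.4,0.1,12,12,0,0,0],[-0.4,0.1,15,15,0,0,0],[-0.4,0.1,17.5,15,0,0,0],[-0.4,0.1,19.5,15,0,0,0],[-0.4,0.1,21,15,0,0,0],[-0.4,0.1,21.8,15,0,0,0],[-0.4,0.1,22,15,0,0,0],[-0.4,0.1,22,15,0,0,0]]])

```text
t: 9.53
tcp_pos: [0.4796, -0.3508, 0.0805]
tool_rot: [0.701, 0.702, -0.092, -0.093]
force: [0.6, -0.7, -0.8]
finger_gap: 0.045
gripper_force: 58.6
```

Run:
```python
from h import *
s=manip.sense(); print(s['t'],s['tcp_pos'],s['finger_gap'],s['gripper_force'],s['force'])
im=cams.snapshot("side"); a=im[80:200,260:400,::-1]
im=cams.snapshot("scene"); b=im[170:290,70:210,::-1]
cv2.imwrite("pics/p1.png",cv2.resize(np.hstack([a,b]),None,fx=2.8,fy=2.8,interpolation=cv2.INTER_CUBIC))
```

```text
9.5333 [ 0.47963722 -0.35080196  0.0804635 ] 0.04534955747952715 58.634583950042725 [ 0.60035401 -0.67479053 -0.80740533]
```

View pics/p1.png

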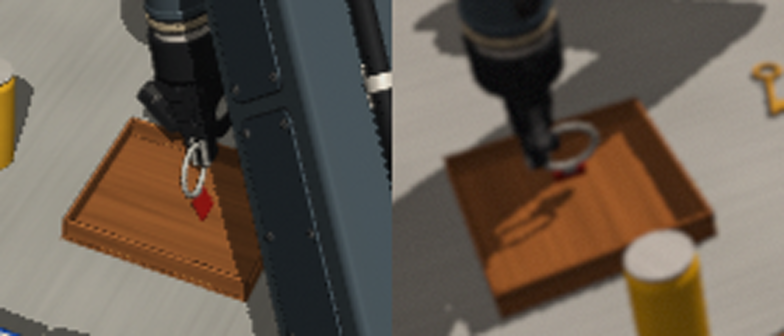

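The ring is held upright over the tray, leaning 15°, with the tag just above the floor. I'll lower it 8 mm, open and withdraw.

Request:
carry_out(targets=[[[0,0.1,0.4,0,0,0,0],[0,0.2,0.7,0,0,0,0],[0,0.2,0.8,0,0,0,0],[0,0.2,0.8,0,0,0,1],[0,0.2,0.8,0,0,0,2],[0,0.2,0.8,0,0,0,3],[0,0.2,0.8,0,0,0,4],[0,0.2,0.8,0,0,0,4],[0,0.2,0.8,0,0,0,4]]])

```text
t: 10.38
tcp_pos: [0.4796, -0.3517, 0.0724]
tool_rot: [0.701, 0.701, -0.092, -0.092]
force: [-0.1, -0.3, -0.3]
finger_gap: 0.469
gripper_force: 0.2
```

Request:
carry_out(targets=[[[0,0,-0.5,0,0,0,4],[0,0,-1.5,0,0,0,4],[0,0,-3,0,0,0,4],[0,0,-4.5,0,0,0,4],[0,0,-6,0,0,0,4],[0,0,-8,0,0,0,4],[0,0,-11,-3,0,0,4],[0,0,-14,-7,0,0,4],[0,0,-17,-11,0,0,4],[0,0,-20,-15,0,0,4],[0,0,-20,-15,0,0,4],[0,0,-20,-15,0,0,4]]])

```text
t: 11.38
tcp_pos: [0.5317, -0.3523, 0.2692]
tool_rot: [0.707, 0.707, -0.0, 0.003]
force: [-0.1, 0.7, -0.5]
finger_gap: 0.469
gripper_force: 0.0
```

Run:
```python
from h import *
import pickle
s=manip.sense(); print(s['t'],s['tcp_pos'],s['tool_rot'],s['finger_gap'],s['force'])
c=cams.camera_info("wrist"); w=cams.snapshot("wrist"); np.save("w4.npy",w); pickle.dump(c,open("w4.pkl","wb"))
b=cams.snapshot("side"); k=cams.camera_info("side")
print(proj(c,[.483,-.325,.01]),proj(k,[.483,-.325,.01]))
cv2.imwrite("pics/p2.png",np.hstack([w[:,:,::-1],b[60:,230:430,::-1].copy() if 0 else cv2.resize(b[90:200,260:400,::-1],(280,384))]))
```

```text
11.3833 [ 0.53172333 -0.35231668  0.26920313] [ 7.07034041e-01  7.07173416e-01 -2.94485084e-05  2.93672234e-03] 0.46935822580747066 [-0.06024609  0.69894635 -0.54685625]
[213.64217594 126.64706124] [325.15546005 153.77309575]
```

View pics/p2.png

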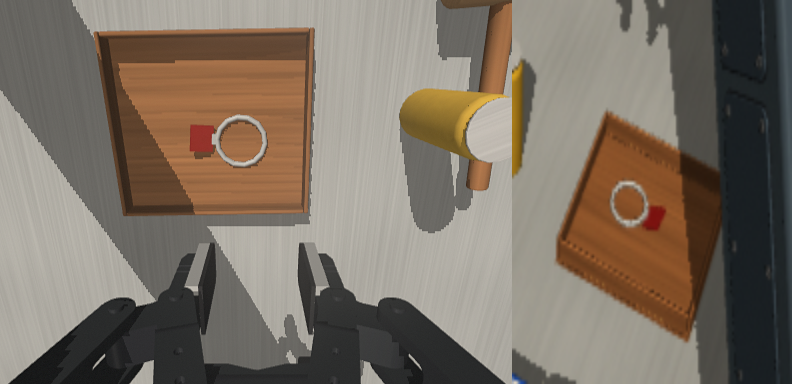

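The ring lies flat in the middle of the tray, at (241,140) in the wrist view and away from the walls. Next is the lever: close the fingers, move to just short of the valve and measure again.

Request:
carry_out(targets=[[[3,0,0,0,0,0,0],[6,0,0,0,0,0,0],[9.5,0.2,0,0,0,0,0],[13,0.2,0,0,0,0,0],[16.5,0.4,0,0,0,0,0],[20,0.5,0,0,0,0,0],[23.5,0.5,0,0,0,0,0],[26.5,0.5,0,0,0,0,0],[28.5,0.5,0,0,0,0,0],[29,0.5,0,0,0,0,0],[29,0.5,0,0,0,0,0],[29,0.5,0,0,0,0,0]]], force=30)

```text
t: 12.48
tcp_pos: [0.536, -0.0619, 0.2646]
tool_rot: [0.707, 0.708, -0.001, -0.001]
force: [-0.7, -1.2, -0.3]
finger_gap: 0.002
gripper_force: 0.0
```

```bash
cat > v.py <<'E'
from h import *
def valve(A=None):
    c=cams.camera_info("wrist"); im=cams.snapshot("wrist"); h=cv2.cvtColor(im,cv2.COLOR_RGB2HSV); out={}
    for n,lo,hi,z,g in [("lever",(105,120,40),(130,255,255),.11,(.56,.06)),("pointer",(0,190,70),(7,255,255),.086,(.556,.148))]:
        m=cv2.inRange(h,lo,hi); k,l,st,ce=cv2.connectedComponentsWithStats(m)
        best=None
        for i in range(1,k):
            if st[i,4]<40: continue
            ys,xs=np.nonzero(l==i); P=np.array([plane(c,p,z)[:2] for p in zip(xs,ys)],np.float32)
            if np.linalg.norm(P.mean(0)-g)<.09 and (best is None or len(P)>len(best)): best=P
        if best is None: print(n,"not seen"); continue
        (cx,cy),(w,hh),a=cv2.minAreaRect(best); a=a if w>hh else a+90
        a=a%180; print(n,len(best),np.round([cx,cy,w,hh],4),"axis dir",round(a,1)); out[n]=(np.array([cx,cy]),a)
        if A is not None: d=out[n][0]-A; print("   about A: r",np.hypot(*d).round(4),"ang",np.degrees(np.arctan2(d[1],d[0])).round(1))
    return out
E
python3 - <<'E'
from v import *
s=manip.sense(); print(s['t'],s['tcp_pos'],s['tool_rot'],s['finger_gap'])
o=valve(np.array([.6257,.0195]))
for n,r in (("lever",.0875),("pointer",.144)):
    p,a=o[n]; 
    if a<90: a+=180
    u=np.array([np.cos(np.radians(a)),np.sin(np.radians(a))]); print(n,"axis est",p-r*u)
print(go([.537,-.014,.109],down(89)))
E
```

```text
12.4833 [ 0.53597311 -0.06185349  0.26456516] [ 7.06642123e-01  7.07570541e-01 -7.18396594e-04 -5.68272155e-04] 0.0022590562873914238
lever 1423 [0.5389 0.0168 0.0647 0.0167] axis dir 0.1
   about A: r 0.0868 ang -178.2
pointer not seen
lever axis est [0.62643791 0.01694456]Traceback (most recent call last):
  File "<stdin>", line 5, in <module>
KeyError: 'pointer'
```

Request:
carry_out(targets=[[[1,0.2,3,0,0,0,0],[2,0.2,6,0,0,0,0],[3,0.2,9,0,0,0,0],[4,0.2,12,0,0,0,0],[4.3,0.2,14,0,0,0,0],[4.3,0.2,15,0,0,0,0],[4.3,0.2,15.5,0,0,0,0],[4.3,0.2,15.5,0,0,0,0],[4.3,0.2,15.5,0,0,0,0]]])

```text
t: 13.28
tcp_pos: [0.539, -0.0197, 0.1111]
tool_rot: [0.707, 0.707, 0.0, 0.001]
force: [-0.0, -0.8, 0.7]
finger_gap: 0.004
gripper_force: 0.0
```

Run:
```python
from v import *
s=manip.sense(); print(s['t'],s['tcp_pos'],s['tool_rot'],s['force'])
valve(np.array([.6264,.017]))
```

```text
13.2833 [ 0.53902902 -0.01969984  0.11113916] [7.07355765e-01 7.06857121e-01 4.07936843e-04 8.15830189e-04] [-0.022501   -0.8405715   0.73584491]
lever 5891 [0.5393 0.0191 0.0191 0.0642] axis dir 179.9
   about A: r 0.0871 ang 178.6
pointer not seen
```

Request:
carry_out(targets=[[[0.4,0,0,0,0,0,0],[0.8,0,0,0,0,0,0],[1.1,0,0,0,0,0,0],[1.4,0,0,0,0,0,0],[1.7,0,0,0,0,0,0],[2.0,0,0,0,0,0,0],[2.0,0,0,0,0,0,0]]])

```text
t: 13.92
tcp_pos: [0.538, 0.0016, 0.1108]
tool_rot: [0.707, 0.708, -0.0, 0.0]
force: [-1.8, -1.5, 0.8]
finger_gap: 0.001
gripper_force: 1.0
```

Run:
```python
from v import *
s=manip.sense(); print(s['t'],s['tcp_pos'],s['tool_rot'],s['force'])
valve(np.array([.6264,.0175]))
p=np.array(s['tcp_pos'][:2])-[.6264,.0175]
R=Ro.from_quat(s['tool_rot']); a=R.inv().apply([-p[0],-p[1],0])*100; print("axis in tool cm",a)
for d in range(3,34,3):
    r=np.radians(d); print(d,np.round(a[:2]-np.array([[np.cos(r),-np.sin(r)],[np.sin(r),np.cos(r)]])@a[:2],1))
```

```text
13.9167 [0.53800989 0.00161294 0.1107728 ] [ 7.06644702e-01  7.07568502e-01 -1.48058939e-04  2.39886666e-04] [-1.79838623 -1.53014804  0.76763556]
lever 5666 [0.5394 0.0246 0.0207 0.0643] axis dir 177.2
   about A: r 0.0873 ang 175.3
pointer not seen
axis in tool cm [1.57715722e+00 8.84107853e+00 2.79547363e-04]
3 [ 0.5 -0.1]
6 [ 0.9 -0.1]
9 [ 1.4 -0.1]
12 [ 1.9 -0.1]
15 [ 2.3 -0.1]
18 [ 2.8 -0.1]
21 [3.3 0. ]
24 [3.7 0.1]
27 [4.2 0.2]
30 [4.6 0.4]
33 [5.1 0.6]
```

Request:
carry_out(targets=[[[0.5,-0.1,0,0,0,3,0],[0.9,-0.1,0,0,0,6,0],[1.4,-0.1,0,0,0,9,0],[1.9,-0.1,0,0,0,12,0],[2.3,-0.1,0,0,0,15,0],[2.8,-0.1,0,0,0,18,0],[3.3,0,0,0,0,21,0],[3.7,0.1,0,0,0,24,0],[4.2,0.2,0,0,0,27,0],[4.6,0.4,0,0,0,30,0],[5.1,0.6,0,0,0,33,0],[5.1,0.6,0,0,0,33,0]]])

```text
t: 14.97
tcp_pos: [0.5437, 0.0528, 0.1104]
tool_rot: [0.879, 0.477, -0.0, -0.0]
force: [-0.9, -1.4, 1.3]
finger_gap: 0.003
gripper_force: 0.9
```

Run:
```python
from v import *
s=manip.sense(); print(s['t'],s['tcp_pos'],s['tool_rot'],s['force'])
valve(np.array([.6264,.0175]))
p=np.array(s['tcp_pos'][:2])-[.6264,.0175]; print(np.hypot(*p),np.degrees(np.arctan2(p[1],p[0])))
R=Ro.from_quat(s['tool_rot']); a=R.inv().apply([-p[0],-p[1],0])*100; print("axis in tool cm",a)
for d in range(3,25,3):
    r=np.radians(d); print(d,np.round(a[:2]-np.array([[np.cos(r),-np.sin(r)],[np.sin(r),np.cos(r)]])@a[:2],1))
S=cams.camera_info("side"); im=cams.snapshot("side"); h=cv2.cvtColor(im,cv2.COLOR_RGB2HSV)
m=cv2.inRange(h,(0,190,80),(8,255,255)); k,l,st,ce=cv2.connectedComponentsWithStats(m)
print([(ce[i].round(1).tolist(),int(st[i,4])) for i in range(1,k) if st[i,4]>20])
```

```text
14.9667 [0.54368086 0.05279059 0.11043913] [ 8.78840660e-01  4.77115122e-01 -3.94970144e-04 -3.14155655e-04] [-0.93278717 -1.42057803  1.29457647]
lever 5622 [0.5573 0.0709 0.0204 0.0639] axis dir 144.1
   about A: r 0.0874 ang 142.3
pointer 330 [0.5518 0.1568 0.0172 0.0095] axis dir 28.4
   about A: r 0.158 ang 118.2
0.0899326540274824 156.89538099492927
axis in tool cm [ 1.54636666e+00  8.85931682e+00 -8.84097249e-03]
3 [ 0.5 -0.1]
6 [ 0.9 -0.1]
9 [ 1.4 -0.1]
12 [ 1.9 -0.1]
15 [ 2.3 -0.1]
18 [ 2.8 -0. ]
21 [3.3 0. ]
24 [3.7 0.1]
[([230.6, 240.5], 62)]
```

Request:
carry_out(targets=[[[0.5,-0.1,0,0,0,3,0],[0.9,-0.1,0,0,0,6,0],[1.4,-0.1,0,0,0,9,0],[1.9,-0.1,0,0,0,12,0],[2.3,-0.1,0,0,0,15,0],[2.8,0,0,0,0,18,0],[3.1,0,0,0,0,20,0],[3.3,0,0,0,0,21,0],[3.3,0,0,0,0,21,0]]])

```text
t: 15.82
tcp_pos: [0.5617, 0.0801, 0.1102]
tool_rot: [0.951, 0.31, -0.0, -0.0]
force: [-1.4, -2.5, 2.2]
finger_gap: 0.004
gripper_force: 1.3
```

Run:
```python
from v import *
s=manip.sense(); print(s['t'],s['tcp_pos'],s['tool_rot'],s['force'])
valve(np.array([.6264,.0175]))
```

```text
15.8167 [0.56165814 0.08008626 0.11020927] [ 9.50892049e-01  3.09522357e-01 -4.32378614e-04 -1.87010875e-04] [-1.42976828 -2.54847486  2.15632995]
lever 5499 [0.5806 0.0919 0.0207 0.0642] axis dir 123.7
   about A: r 0.0873 ang 121.6
pointer 1095 [0.5585 0.1521 0.0202 0.0269] axis dir 127.4
   about A: r 0.1508 ang 116.8
```

Request:
carry_out(targets=[[[-1,0,0,0,0,0,0],[-2,0,0,0,0,0,0],[-3,0,0,0,0,0,0],[-4,0,-2,0,0,0,0],[-4,0,-5,0,0,0,0],[-4,0,-8,0,0,0,0],[-4,0,-11,0,0,0,0],[-4,0,-14,0,0,0,0],[-4,0,-16,0,0,0,0],[-4,0,-16,0,0,0,0],[-4,0,-16,0,0,0,0]]])

```text
t: 16.78
tcp_pos: [0.5295, 0.0562, 0.2715]
tool_rot: [0.951, 0.309, 0.001, 0.0]
force: [-0.8, 0.1, -0.6]
finger_gap: 0.002
gripper_force: 0.0
```

Run:
```python
from v import *
s=manip.sense(); print(s['t'],s['tcp_pos'],s['force'])
valve(np.array([.6264,.0175]))
c=cams.camera_info("wrist"); im=cams.snapshot("wrist"); np.save("w5.npy",im); h=cv2.cvtColor(im,cv2.COLOR_RGB2HSV); print("cam",np.round(np.array(c["T"])[:3,3],3))
# white line on sleeve top: bright, unsaturated pixels inside the blue region's hull
m=cv2.inRange(h,(105,120,40),(130,255,255)); k,l,st,ce=cv2.connectedComponentsWithStats(m); i=1+np.argmax(st[1:,4])
hull=cv2.convexHull(np.argwhere(l==i)[:,::-1].astype(np.int32)); H=np.zeros_like(m); cv2.fillConvexPoly(H,hull,255); H=cv2.erode(H,np.ones((5,5)))
w=(H>0)&(h[...,1]<90)&(h[...,2]>110); ys,xs=np.nonzero(w)
P=np.array([plane(c,p,.11)[:2] for p in zip(xs,ys)],np.float32); vx,vy,x0,y0=cv2.fitLine(P,cv2.DIST_HUBER,0,.01,.01).ravel()
print("white line",len(P),np.degrees(np.arctan2(vy,vx)),x0,y0,np.ptp(P,axis=0),"offset of axis",(np.array([.6264,.0175])-[x0,y0])@[-vy,vx])
# pointer: same at heights .084-.086 (whole mask)
m=cv2.inRange(h,(0,190,70),(7,255,255)); k,l,st,ce=cv2.connectedComponentsWithStats(m)
for i in range(1,k):
    if st[i,4]>100:
        ys,xs=np.nonzero(l==i); P=np.array([plane(c,p,.086)[:2] for p in zip(xs,ys)],np.float32); f=cv2.fitLine(P,cv2.DIST_L2,0,.01,.01).ravel(); print("red",len(P),P.mean(0),np.degrees(np.arctan2(f[1],f[0])))
```

```text
16.7833 [0.5295354  0.05618506 0.27147341] [-0.78513612  0.05874475 -0.60202444]
lever 1260 [0.5784 0.0907 0.017  0.0642] axis dir 123.1
   about A: r 0.0875 ang 123.2
pointer not seen
cam [0.596 0.105 0.394]
white line 258 -56.705902 0.57414764 0.096062705 [0.02702838 0.03912876] offset of axis 0.0005499054941826213
```

Run:
```python
from v import *
c=cams.camera_info("wrist"); im=np.load("w5.npy"); h=cv2.cvtColor(im,cv2.COLOR_RGB2HSV)
A=np.array([.6264,.0175])
for a in (115,118,121):
    for r in (.13,.14,.155):
        X=[*(A+r*np.array([np.cos(np.radians(a)),np.sin(np.radians(a))])),.086]; u=proj(c,X); print(a,r,u.round(),h[int(u[1]),int(u[0])] if 0<=u[0]<512 and 0<=u[1]<384 else None)
for lo,hi in [((0,120,30),(10,255,255)),((170,120,30),(179,255,255))]:
    k,l,st,ce=cv2.connectedComponentsWithStats(cv2.inRange(h,lo,hi)); print([(ce[i].round().tolist(),int(st[i,4])) for i in range(1,k) if st[i,4]>60])
```

```text
115 0.13 [213.  77.] [ 23  33 176]
115 0.14 [202.  75.] [ 23  35 176]
115 0.155 [185.  72.] [ 12  31 140]
118 0.13 [212.  85.] [  1 174 179]
118 0.14 [201.  84.] [  1 174 173]
118 0.155 [184.  81.] [  1 178 175]
121 0.13 [212.  93.] [ 19  32 112]
121 0.14 [200.  92.] [ 25  31 158]
121 0.155 [184.  91.] [  2 128  74]
[([43.0, 27.0], 4165), ([396.0, 25.0], 1315), ([192.0, 84.0], 516), ([453.0, 342.0], 360)]
[]
```

```bash
sed -i 's/(0,190,70),(7/(0,150,110),(7/' v.py
python3 - <<'E'
from v import *
A=np.array([.6264,.0175])
valve(A)
a=np.radians
s=manip.sense(); print(s['tcp_pos'])
# lever now 123.2; contact pose in the last push had tool at (.5617,.0801), yaw 36 -> undo retreat, then rotate about A
p=np.array([.5617,.0801])-A; R0=Ro.from_quat(s['tool_rot'])
for d in (0,2,4,5,6):
    r=-np.radians(d); q=A+np.array([[np.cos(r),-np.sin(r)],[np.sin(r),np.cos(r)]])@p
    print(d,go([*q,.11],down(36.1-d)))
E
```

```text
lever 1278 [0.5785 0.0905 0.0169 0.0637] axis dir 123.3
   about A: r 0.0873 ang 123.3
pointer 480 [0.5598 0.1461 0.0167 0.0374] axis dir 126.0
   about A: r 0.1448 ang 117.4
[0.52827805 0.0564575  0.26892773]
0 [4.13, 0.09, 15.88, -0.13, 0.14, -0.09]
2 [4.44, 0.04, 15.88, -0.13, 0.14, 1.91]
4 [4.75, 0.0, 15.88, -0.13, 0.14, 3.91]
5 [4.91, -0.01, 15.88, -0.13, 0.14, 4.91]
6 [5.07, -0.02, 15.88, -0.13, 0.14, 5.91]
```

The lever is at 123.3° and the pointer at about 117.8° in world bearing. That leaves a push of about 5.5°.

Request:
carry_out(targets=[[[0,0,4,0,0,0,0],[0,0,8,0,0,0,0],[0,0,12,0,0,0,0],[0,0,15,0,0,0,0],[0,0,16,0,0,0,0],[1,0,16,0,0,0,0],[2,0,16,0,0,0,0],[3,0,16,0,0,0,0],[3.6,0,16,0,0,0,0],[4,0,16,0,0,0,0],[4.2,0,16,0,0,1.5,0],[4.4,0,16,0,0,3,0]]])

```text
t: 17.93
tcp_pos: [0.5653, 0.0824, 0.1119]
tool_rot: [0.959, 0.284, -0.0, 0.001]
force: [-2.6, -2.4, 2.3]
finger_gap: -0.003
gripper_force: 1.8
```

Request:
carry_out(targets=[[[0.2,0,0,0,0,1,0],[0.4,0,0,0,0,2,0],[0.5,-0.1,0,0,0,2.5,0],[0.5,-0.1,0,0,0,2.5,0],[0.5,-0.1,0,0,0,2.5,0]]])

```text
t: 18.35
tcp_pos: [0.5691, 0.0862, 0.1107]
tool_rot: [0.965, 0.263, 0.0, 0.0]
force: [-1.3, -1.4, 0.9]
finger_gap: -0.003
gripper_force: 1.0
```

Request:
carry_out(targets=[[[-1,0,0,0,0,0,0],[-2,0,0,0,0,0,0],[-3,0,0,0,0,0,0],[-4,0,-2,0,0,0,0],[-4,0,-5,0,0,0,0],[-4,0,-8,0,0,0,0],[-4,0,-11,0,0,0,0],[-4,0,-14,0,0,0,0],[-4,0,-16,0,0,0,0],[-4,0,-16,0,0,0,0],[-4,0,-16,0,0,0,0]]])

```text
t: 19.27
tcp_pos: [0.5343, 0.0654, 0.2714]
tool_rot: [0.965, 0.263, 0.001, 0.0]
force: [0.5, 0.7, -0.6]
finger_gap: -0.006
gripper_force: 0.0
```

Run:
```python
from v import *
s=manip.sense(); print(s['t'],s['tcp_pos'],s['force'])
valve(np.array([.6264,.0175]))
S=cams.camera_info("side"); im=cams.snapshot("side"); h=cv2.cvtColor(im,cv2.COLOR_RGB2HSV)
k,l,st,ce=cv2.connectedComponentsWithStats(cv2.inRange(h,(0,190,80),(8,255,255)))
for i in range(1,k):
    if st[i,4]>20: print("side red",ce[i].round(1),st[i,4],plane(S,ce[i],.01).round(3),plane(S,ce[i],.085).round(3))
```

```text
19.2667 [0.53425302 0.06539653 0.27138017] [ 0.49747448  0.66334491 -0.56085481]
lever 1251 [0.5867 0.0954 0.0168 0.0642] axis dir 116.8
   about A: r 0.0874 ang 117.0
pointer 409 [0.5559 0.1476 0.0168 0.0289] axis dir 115.9
   about A: r 0.148 ang 118.5
side red [331.  152.1] 56 [ 0.469 -0.341  0.01 ] [ 0.448 -0.263  0.085]
side red [230.6 240.5] 62 [0.583 0.11  0.01 ] [0.553 0.154 0.085]
```

Run:
```python
from station import sign_off
print(sign_off())
```

```text
the job is handed in; nothing more can be done
None
```

The job is handed in; sign-off gave no verdict. The ring lies flat in the tray, and the lever rests at about 117° against 117–118.5° for the red pointer, within the 5° limit. The robot was clear of everything, and the pointer had not moved in the side view.

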